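# Feed the clamp spools with the seesaw gate

## Task

The seesaw gate of the parts feeder holds back waisted clamp spools in one chute and plain rollers in the other. With the fingertips, push the tray along its track up to the stop under the chute of spools, then press down the gate's opposite end to rock it all the way over, so that all three spools run down into the tray and the rollers stay in their chute. Pick nothing up, do not touch the spools or rollers, and leave the beaker, hand plane and wooden block where they are.

Things in the scene. Friction and masses are not known exactly. Their poses are not given: they have to be found in the camera images.
- stand: Fixed wooden parts feeder, board 252 x 356 x 12 mm. Origin on the bench straight below the gate's pivot; x = the way the parts run (away from the robot), y to the left along the gate. The tray's track runs along y on the board between low rails (tops 24 mm high, facing sides at x -33 and 123 mm); stop blocks (34 mm high) face inwards at y +-162 mm. Pivot post, 112 mm high, at x -65 mm.
- spool_mouth (a point): Floor at the lower end (mouth) of the chute that holds the three spools, 85 mm above the bench, in the stand's frame at x = -6 mm and y = either +110 or -110 mm (varies; the chutes are alike). White-floored chute 54 mm wide outside, 42 inside, 90 long, rising backwards at 8 degrees. Axes as the stand's.
- roller_mouth (a point): The same point of the other chute, which holds the three plain rollers.
- gate (a joint): Tilt of the seesaw gate, a 268 mm bar just beyond the mouths with a paddle at each end, on a pin along the stand's x, 91 mm up. 0 = level, + = left (+y) end up; travel -0.42 to 0.42. Starts within 0.1 of level, both chutes shut; over 0.33 either way the chute at the raised end is open, the other shut. Stays where left; some 1 N on a pad moves it.
- pad_left (a point): Centre of the top face of the finger pad on the gate's left (+y) paddle; pad 28 x 70 x 8 mm (x, y, z). Level, it is 111 mm to the side of the pivot and 70 mm above it (161 mm above the bench); it turns with the gate, sinking about 50 mm and going some 19 mm outwards when pressed fully down.
- pad_right (a point): The same on the gate's right (-y) paddle.
- tray_mid (a point): Middle of the loose open metal tray, 150 x 100 x 35 mm outside (x, y, z; axes as the stand's), walls 4 mm, about 0.25 kg; half-way up, 29.5 mm above the bench. Starts near mid-track and slides along y (some 3 N, 6 mm of play between the rails); against a stop block (middle at y = +-112 mm) it lies under that side's chute.
- jar: Bystander: empty glass beaker, 64 mm wide, 85 mm high; origin under its centre. Left of the feeder.
- plane: Bystander: small hand plane, 150 x 48 mm, 62 mm high; origin under its centre. Right of the feeder.
- block: Bystander: wooden block 50 x 35 x 30 mm; origin under its centre. Left of the feeder.
- spool0: Wooden clamp spool, a lying dumb-bell: two 24 mm flanges 7 mm wide with a 9 mm waist between, 36 mm long along its y axis, 12 g; origin at its centre. At the start in its chute, nearest the mouth, against the gate.
- roller0: Plain wooden roller of the same wood, 24 mm diameter, 36 mm long along its y axis, 15 g; origin at its centre. In its chute, nearest the mouth, against the gate.
- spool1: Wooden clamp spool, a lying dumb-bell: two 24 mm flanges 7 mm wide with a 9 mm waist between, 36 mm long along its y axis, 12 g; origin at its centre. At the start in its chute, second.
- roller1: Plain wooden roller of the same wood, 24 mm diameter, 36 mm long along its y axis, 15 g; origin at its centre. In its chute, second.
- spool2: Wooden clamp spool, a lying dumb-bell: two 24 mm flanges 7 mm wide with a 9 mm waist between, 36 mm long along its y axis, 12 g; origin at its centre. At the start in its chute, third, the highest.
- roller2: Plain wooden roller of the same wood, 24 mm diameter, 36 mm long along its y axis, 15 g; origin at its centre. In its chute, third, the highest.
There are look-alikes about, which are no part of the job. What is meant by the part that bears tray_mid is not turquoise or yellow, and is the larger of those in its own colour.

How it is judged:
By the outcome, as a careful person would: the job done as asked, in the order asked, and still so for the second after the job is handed in, with the robot touching nothing.
It also fails if it takes over 48 s, if anything falls off the work surface, if the arm or the gripper's body presses on something with over 40 N, if the wrist force passes 120 N, or if a joint passes its speed limit or range.

## Robot

A 6-joint arm with a two-finger parallel gripper is mounted at the origin on the work surface. World frame = base frame: x ahead of the robot, y to its left, z up, the work surface at z = 0. Lengths are in m, angles in rad, forces in N, time in s.
With the tool pointing down it reaches from about 0.35 to 0.85 m from the base axis. Payload 8.1 kg.
Tool frame: the origin (TCP) lies on the mounting face of the last link; the fingertips stand 186 mm ahead of it and the grasp point (between the pads) lies 167 mm ahead of it; z points along the fingers, y is the line along which they close (so a half turn about z gives the same grasp; the last joint's range is limited). The gripper opens to 93 mm and grips with 3 to 60 N. Pads are 15 mm wide; open, the fingers measure 128 mm over their backs; the gripper's body (75 mm by 188 mm) begins 65 mm behind the grasp point.
Start: joints at [-1.186, 0.13, 1.488, -0, 1.523, -0.085], TCP at [0.272, -0.535, 0.405] pointing down, gripper open.
Joint ranges: [-2.96, 2.96], [-0.89, 2.26], [0.02, 2.5], [-1.34, 4.48], [0, 2.73], [-2.66, 2.66]. Speed limits (rad/s): [2.39, 2.39, 2.79, 3.14, 3.14, 3.14].

## Interface

Orientations are given as a rotation vector (axis times angle).
In Python, from plant import read_state, read_camera, camera_params, close_job gives the robot as it stands. The module is installed in compiled form; this text tells all that it offers.
- The arm moves only by the tool servo_tool, never from a script. Its argument "increments" is a list of rows, each an object with "slide": the shift along the tool's x, y, z in mm, a list of three; "dr": the turn, a rotation vector about the tool's x, y, z in rad, a list of three; "jaw": the closure, from 0 (fully open) to 1 (shut). In form: [{"slide": [x, y, z], "dr": [ax, ay, az], "jaw": jaw}, ...]. A call has 1 to 20 rows; each row is the pose to reach, as a shift and turn from the pose commanded when the call began, along the tool's axes at that moment; what a row does not reach only later rows make up. A row lasts 1/10 s, in which the tool goes at most 50 mm and 8.59 degrees, less where a joint would pass 70% of its speed; a pose out of reach is approached as far as the arm can. A call with a gripper value outside its range is refused whole. The fingers move at their own pace and stop on an object; "force" is the grip in N (left out, the last holds). Time passes only in rows, so rows that repeat a pose let the fingers close. It gives the time, the measured TCP pose, the force, the opening and the grip force at its end, in the units of the state.
- read_state(): the state, without advancing time (a new reading comes with each control period).
- read_camera(name): name is "side" or "top"; returns (picture, depth): 384x512x3 uint8, red, green, blue; 384x512 float32, m along the optical axis (not along the pixel's ray), 0 where there is no reading.
- camera_params(name): a dict with "fx", "fy", "cx", "cy" (pixels), "rvec" (rotation vector, rad) and "tvec" (3), from world to camera coordinates, as OpenCV has them. Camera axes: x right, y down, z forward; pixel columns grow to the right and rows downward; lengths in m; the calibration is good to about 2 mm. A picture is of the moment at which its call begins. camera_params takes no time and is no camera call.
- close_job(): hands the job in; it is judged then, once.
The state is a dict: "t": time; "q": joint angles; "dq": joint speeds; "joint_torque": joint torques, N m; "tool_pos": TCP position; "orientation": TCP orientation; "force": force on the tool from outside, world axes, zero at the start; "wrist_torque": the same for the moment, N m; "opening": finger opening in m; "gripper_force": force on a finger pad.
Only numpy, scipy, OpenCV 4.12 (cv2) and the standard library are available. Lean on these libraries where they do the work, as an engineer would, in place of code of your own. Each camera call takes 0.05 s, during which the arm holds its last target. There are 200 camera calls.

## Working session

There is one attempt and no reset: what is moved stays moved. The work goes in short steps, Python scripts to look and compute and a tool call to move; the robot and the scene stay as the last step left them, time stands still between calls to the robot, and variables do not carry over. Pictures are saved under pics/ and viewed, at most 10 in all, crops included, and the job is handed in when it is done.

Besides the shell and the picture viewer there is one more tool, called after "Request:" in YAML: its name, and indented under it one key for each argument. servo_tool: Moves the arm, as the interface text tells. Its arguments: {"type":"object","properties":{"increments":{"type":"array"},"force":{"type":"number"}},"required":["increments"]}

```bash
mkdir -p pics; cat > h.py <<'E'
import numpy as np,cv2
from plant import *
def cloud(name):
    im,d=read_camera(name);p=camera_params(name)
    v,u=np.mgrid[:384,:512]
    P=np.stack([(u-p['cx'])/p['fx']*d,(v-p['cy'])/p['fy']*d,d],-1)
    R=cv2.Rodrigues(np.array(p['rvec'],float))[0]
    W=(P-np.array(p['tvec']))@R
    W[d==0]=np.nan
    return im,W
E
python3 - <<'E'
from h import *
for n in ('top','side'):
    im,W=cloud(n);np.savez(n+'0.npz',im=im,W=W)
    cv2.imwrite(f'pics/{n}0.png',cv2.resize(im[:,:,::-1],(800,600)))
print(read_state())
E
```

```text
{'t': 0.1, 'q': array([-1.18640826e+00,  1.31085796e-01,  1.48916717e+00,  8.54041656e-06,
        1.52298059e+00, -8.54223875e-02]), 'dq': array([ 1.07507772e-03, -1.10032924e-03, -1.24290445e-03,  3.73606521e-05,
        9.19506892e-04, -9.89772921e-04]), 'joint_torque': array([ 1.08073193e-03, -5.61342108e+01, -4.93096912e+01,  7.70770339e-02,
        2.91341805e-02, -7.50524805e-05]), 'tool_pos': array([ 0.27156404, -0.53480047,  0.40379375]), 'orientation': array([-3.05373407e+00, -7.30829652e-01,  3.70421951e-04]), 'force': array([-0.28226426, -0.1905342 ,  0.57813677]), 'wrist_torque': array([-0.01271866,  0.00106367,  0.00988392]), 'gripper_force': 0.0, 'opening': 0.09271694977135814}
```

View pics/top0.png

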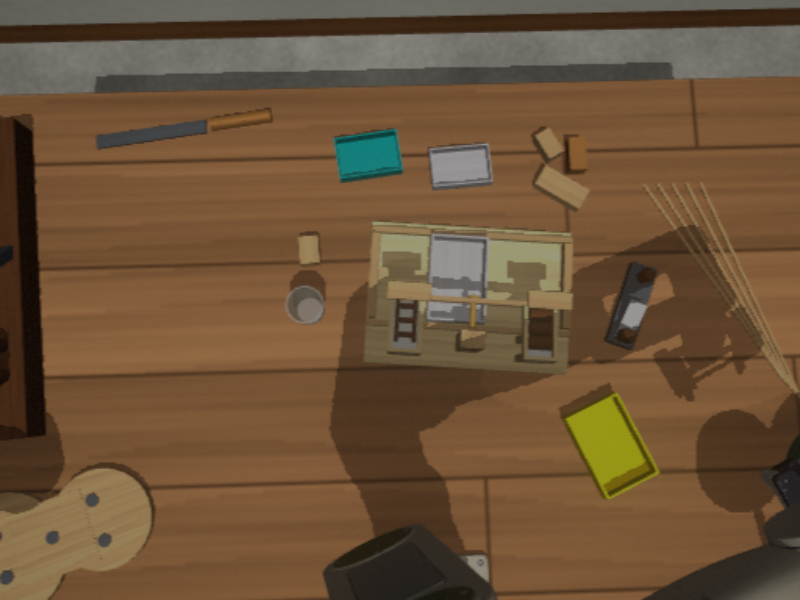

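View pics/side0.png

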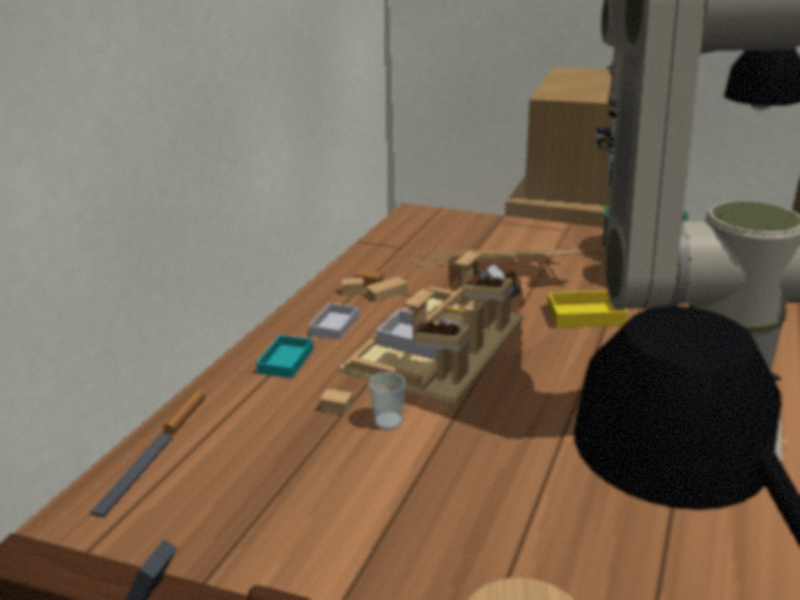

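The top view shows the feeder at about (470,295), with the grey tray in its track at (457,280). The left chute (405,322) shows white gaps, so it probably holds the spools; the right chute is at (540,330). There is a lamp head at the bottom. I'll zoom in and measure.

```bash
python3 - <<'E'
from h import *
D=np.load('top0.npz');im,W=D['im'],D['W']
c=im[135:245,225:375]
cv2.imwrite('pics/crop0.png',cv2.resize(c[:,:,::-1],(800,586),interpolation=cv2.INTER_CUBIC))
z=W[...,2]
reg=np.zeros(z.shape,bool);reg[135:245,225:375]=1
# pads/paddles: z>0.135
m=reg&(z>.13)
n,l,s,ce=cv2.connectedComponentsWithStats(m.astype(np.uint8))
for i in range(1,n):
    if s[i,4]>15: 
        q=W[l==i]; print('hi',s[i],q.mean(0).round(4),cv2.minAreaRect((q[:,:2]*1000).astype(np.float32)),np.median(q[:,2]).round(4),q[:,2].min(),q[:,2].max())
m=reg&(z>.006)
n,l,s,ce=cv2.connectedComponentsWithStats(m.astype(np.uint8))
for i in range(1,n):
    if s[i,4]>200: 
        q=W[l==i];print('stand',s[i],cv2.minAreaRect((q[q[:,2]<.03][:,:2]*1000).astype(np.float32)))
# lamp and others
for (u,v) in [(410,560),(400,540),(470,570),(305,305),(635,310),(310,250),(457,250),(457,240),(430,270),(487,270),(610,440),(740,490)]:
    print((u,v),W[int(v*.64),int(u*.64)].round(3))
E
```

```text
hi [248 180  29  13 335] [0.5386 0.014  0.1668] ((538.9253540039062, 14.226455688476562), (69.16679382324219, 28.08167266845703), 85.5203628540039) 0.1668 0.15849567608432485 0.17350370925402964
hi [338 186  29  13 331] [ 0.519  -0.206   0.1562] ((519.2702026367188, -206.44683837890625), (69.81571197509766, 28.551982879638672), 85.445068359375) 0.1563 0.14732796886009272 0.16193094589301615
stand [  233   141   135    99 11688] ((548.3463134765625, -96.58169555664062), (364.85870361328125, 258.0589599609375), 84.90824890136719)
(410, 560) [0.205 0.034 0.482]
(400, 540) [0.201 0.042 0.354]
(470, 570) [ 0.223 -0.016  0.611]
(305, 305) [0.542 0.196 0.002]
(635, 310) [ 0.511 -0.373  0.052]
(310, 250) [0.635 0.183 0.029]
(457, 250) [ 0.63  -0.076  0.02 ]
(457, 240) [ 0.648 -0.076  0.028]
(430, 270) [ 0.593 -0.026  0.043]
(487, 270) [ 0.59  -0.123  0.048]
(610, 440) [ 0.291 -0.33   0.004]
(740, 490) [ 0.2   -0.549  0.002]
```

View pics/crop0.png

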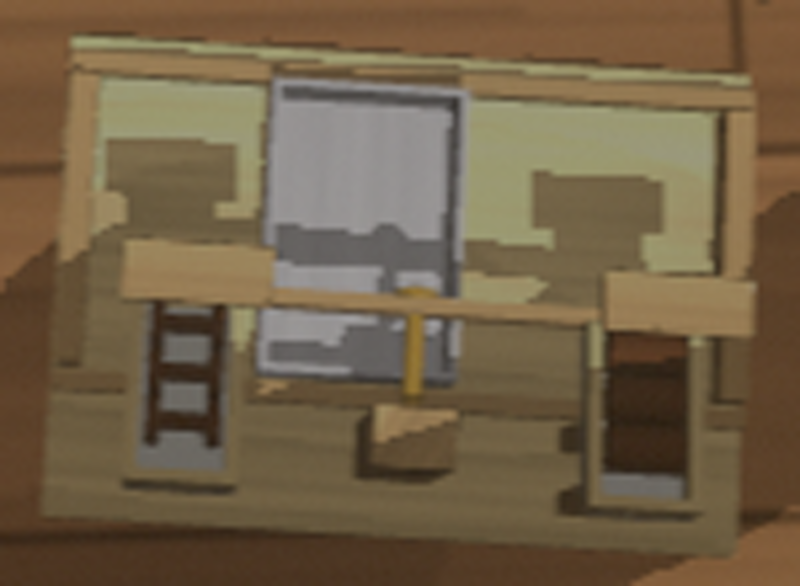

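The left chute holds the spools (flange and waist "ladders" at (185,375)) and the right one holds the rollers. Next I'll fit the tray and find out what the black object near the robot is.

```bash
python3 - <<'E'
from h import *
D=np.load('top0.npz');im,W=D['im'],D['W']
o=np.array([.5294,-.0928]);ey=np.array([.0885,.996]);ex=np.array([.996,-.0885])
S=np.stack([(W[...,:2]-o)@ex,(W[...,:2]-o)@ey,W[...,2]],-1)
# tray rim
m=(np.abs(S[...,2]-.047)<.004)&(S[...,0]>.025)&(S[...,0]<.13)&(abs(S[...,1])<.12)
q=S[m];print('rim',m.sum(),q.min(0),q.max(0),np.percentile(q,[3,97],axis=0))
# rails/stops
m=(np.abs(S[...,2]-.034)<.004)&(abs(S[...,1])>.15)&(abs(S[...,1])<.2)&(S[...,0]>.03)&(S[...,0]<.12)
for s in(1,-1):
    q=S[m&(S[...,1]*s>0)];print('stop',q.min(0),q.max(0))
for n in('top','side'):
    D=np.load(n+'0.npz');im,W=D['im'],D['W']
    m=((W[...,2]>.2)&(abs(W[...,0])<1)&(abs(W[...,1])<1)).astype(np.uint8)
    k,l,s,c=cv2.connectedComponentsWithStats(m)
    for i in range(1,k):
        if s[i,4]>60:
            q=W[l==i];print(n,s[i],np.percentile(q,[1,50,99],axis=0).round(3).tolist())
D=np.load('side0.npz');W=D['W']
for (u,v) in [(680,400),(600,420),(760,420),(680,330),(680,480),(790,490),(640,200),(760,300),(640,100)]: print((u,v),W[int(v*.64),int(u*.64)].round(3))
p=camera_params('side');R=cv2.Rodrigues(np.array(p['rvec'],float))[0];print(-R.T@p['tvec'])
E
```

```text
rim 147 [ 0.02744077 -0.02790465  0.04308227] [0.12064993 0.0723236  0.05091506] [[ 0.03499046 -0.02724071  0.04330288]
 [ 0.11986405  0.07218492  0.05045803]]
stop [0.03087072 0.16130192 0.03001405] [0.11783595 0.17518936 0.03794404]
stop [ 0.03482006 -0.17675227  0.03008873] [ 0.11878763 -0.16219891  0.03793488]
top [ 412  293  100   91 3294] [[0.197, -0.475, 0.305], [0.221, -0.267, 0.627], [0.275, -0.181, 0.672]]
top [ 207  335  112   49 3642] [[0.164, -0.023, 0.279], [0.202, 0.038, 0.503], [0.225, 0.13, 0.702]]
side [  367     0   145   350 34002] [[-0.058, -0.547, 0.247], [0.07, 0.11, 0.492], [0.31, 0.74, 0.692]]
(680, 400) [0.057 0.724 0.52 ]
(600, 420) [0.109 0.718 0.486]
(760, 420) [0.005 0.706 0.506]
(680, 330) [0.066 0.678 0.549]
(680, 480) [0.048 0.739 0.464]
(790, 490) [-0.023  0.715  0.459]
(640, 200) [0.158 0.124 0.442]
(760, 300) [-0.025  0.066  0.288]
(640, 100) [0.178 0.101 0.575]
[0.055541   1.18941474 0.82595976]
```

Request:
servo_tool:
  increments:
    - {"slide":[453,-192,0],"dr":[0,0,0.559],"jaw":1}
    - {"slide":[453,-192,0],"dr":[0,0,0.559],"jaw":1}
    - {"slide":[453,-192,0],"dr":[0,0,0.559],"jaw":1}
    - {"slide":[453,-192,0],"dr":[0,0,0.559],"jaw":1}
    - {"slide":[453,-192,0],"dr":[0,0,0.559],"jaw":1}
    - {"slide":[453,-192,0],"dr":[0,0,0.559],"jaw":1}
    - {"slide":[453,-192,0],"dr":[0,0,0.559],"jaw":1}
    - {"slide":[453,-192,0],"dr":[0,0,0.559],"jaw":1}
    - {"slide":[453,-192,0],"dr":[0,0,0.559],"jaw":1}
    - {"slide":[453,-192,0],"dr":[0,0,0.559],"jaw":1}
    - {"slide":[453,-192,0],"dr":[0,0,0.559],"jaw":1}
    - {"slide":[453,-192,0],"dr":[0,0,0.559],"jaw":1}
    - {"slide":[453,-192,0],"dr":[0,0,0.559],"jaw":1}
    - {"slide":[453,-192,0],"dr":[0,0,0.559],"jaw":1}
    - {"slide":[453,-192,0],"dr":[0,0,0.559],"jaw":1}
    - {"slide":[453,-192,0],"dr":[0,0,0.559],"jaw":1}

```text
t: 1.7
tool_pos: [0.5882, -0.1596, 0.4049]
orientation: [3.138, -0.142, 0.0]
force: [-0.4, 0.3, -0.9]
opening: 0.0002
gripper_force: 0.0
```

Request:
servo_tool:
  increments:
    - {"slide":[0,0,40],"dr":[0,0,0],"jaw":1}
    - {"slide":[0,0,80],"dr":[0,0,0],"jaw":1}
    - {"slide":[0,0,120],"dr":[0,0,0],"jaw":1}
    - {"slide":[0,0,155],"dr":[0,0,0],"jaw":1}
    - {"slide":[0,0,180],"dr":[0,0,0],"jaw":1}
    - {"slide":[0,0,195],"dr":[0,0,0],"jaw":1}
    - {"slide":[0,0,195],"dr":[0,0,0],"jaw":1}
    - {"slide":[0,0,195],"dr":[0,0,0],"jaw":1}

```text
t: 2.5
tool_pos: [0.5891, -0.1591, 0.2109]
orientation: [3.138, -0.14, 0.002]
force: [0.2, -0.4, -0.3]
opening: 0.0004
gripper_force: 0.0
```

```bash
python3 - <<'E'
from h import *
s=read_state();print(s['tool_pos'],s['force'])
im,W=cloud('side')
cv2.imwrite('pics/side1.png',cv2.resize(im[150:280,150:350][:,:,::-1],(800,520),interpolation=cv2.INTER_CUBIC))
E
```

```text
[ 0.58908703 -0.1590747   0.21085749] [ 0.24123235 -0.40782544 -0.26971591]
```

View pics/side1.png

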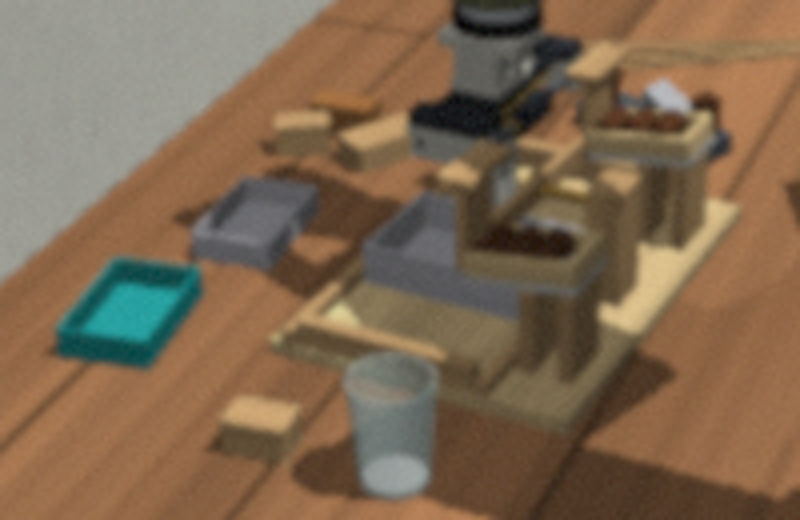

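The view shows the fingers lowered behind the grey tray (440,250), clear of the gate. Next I push left, which is tool -y.

Request:
servo_tool:
  increments:
    - {"slide":[0,-5,0],"dr":[0,0,0],"jaw":1}
    - {"slide":[0,-10,0],"dr":[0,0,0],"jaw":1}
    - {"slide":[0,-15,0],"dr":[0,0,0],"jaw":1}
    - {"slide":[0,-20,0],"dr":[0,0,0],"jaw":1}
    - {"slide":[0,-26,0],"dr":[0,0,0],"jaw":1}
    - {"slide":[0,-32,0],"dr":[0,0,0],"jaw":1}
    - {"slide":[0,-38,0],"dr":[0,0,0],"jaw":1}
    - {"slide":[0,-44,0],"dr":[0,0,0],"jaw":1}
    - {"slide":[0,-50,0],"dr":[0,0,0],"jaw":1}
    - {"slide":[0,-56,0],"dr":[0,0,0],"jaw":1}
    - {"slide":[0,-62,0],"dr":[0,0,0],"jaw":1}
    - {"slide":[0,-68,0],"dr":[0,0,0],"jaw":1}
    - {"slide":[0,-74,0],"dr":[0,0,0],"jaw":1}
    - {"slide":[0,-80,0],"dr":[0,0,0],"jaw":1}
    - {"slide":[0,-86,0],"dr":[0,0,0],"jaw":1}
    - {"slide":[0,-91,0],"dr":[0,0,0],"jaw":1}
    - {"slide":[0,-95,0],"dr":[0,0,0],"jaw":1}
    - {"slide":[0,-98,0],"dr":[0,0,0],"jaw":1}
    - {"slide":[0,-100,0],"dr":[0,0,0],"jaw":1}

```text
t: 4.45
tool_pos: [0.598, -0.0591, 0.2105]
orientation: [3.138, -0.14, 0.003]
force: [1.1, -5.4, 3.8]
opening: 0.0007
gripper_force: 2.8
```

Request:
servo_tool:
  increments:
    - {"slide":[0,-2,0],"dr":[0,0,0],"jaw":1}
    - {"slide":[0,-3,0],"dr":[0,0,0],"jaw":1}
    - {"slide":[0,-4,0],"dr":[0,0,0],"jaw":1}
    - {"slide":[0,-4,0],"dr":[0,0,0],"jaw":1}

```text
t: 4.85
tool_pos: [0.5984, -0.0552, 0.2104]
orientation: [3.138, -0.14, 0.002]
force: [1.0, -5.3, 4.8]
opening: 0.0004
gripper_force: 2.5
```

```bash
cat > t.py <<'E'
from h import *
import sys
im,W=cloud('top')
o=np.array([.5294,-.0928]);ey=np.array([.0885,.996]);ex=np.array([.996,-.0885])
S=np.stack([(W[...,:2]-o)@ex,(W[...,:2]-o)@ey,W[...,2]],-1)
m=(np.abs(S[...,2]-.047)<.004)&(S[...,0]>.025)&(S[...,0]<.13)&(abs(S[...,1])<.19)
q=S[m];print('rim',m.sum(),np.percentile(q,[2,98],axis=0).round(4).tolist())
for s in(1,-1):
    m=(S[...,2]>.1)&(abs(S[...,0])<.016)&(abs(S[...,1]*s-.115)<.055);print('pad',np.median(S[m],0),np.ptp(S[m],0))
cv2.imwrite(f'pics/{sys.argv[1]}.png',cv2.resize(im[120:260,215:405][:,:,::-1],(800,590),interpolation=cv2.INTER_CUBIC))
E
python3 t.py top2; python3 -c "
from h import *
s=read_state();print(s['tool_pos'],s['force'])"
```

```text
rim 55 [[0.0274, 0.0601, 0.044], [0.1161, 0.1593, 0.0506]]
pad [-0.00151476  0.10858076  0.1687616 ] [0.03175    0.07993426 0.39155913]
pad [-0.00300792 -0.11129786  0.15545883] [0.02975705 0.07088985 0.06167694]
[ 0.59834541 -0.05518868  0.21035642] [ 1.21911146 -3.98418588  3.86950925]
```

Request:
servo_tool:
  increments:
    - {"slide":[0,-1,0],"dr":[0,0,0],"jaw":1}
    - {"slide":[0,-2,0],"dr":[0,0,0],"jaw":1}
    - {"slide":[0,-3,0],"dr":[0,0,0],"jaw":1}
    - {"slide":[0,-3,0],"dr":[0,0,0],"jaw":1}

```text
t: 5.3
tool_pos: [0.5981, -0.0537, 0.2104]
orientation: [3.135, -0.14, -0.0]
force: [-3.2, -14.1, 5.7]
opening: 0.0008
gripper_force: 7.0
```

Request:
servo_tool:
  increments:
    - {"slide":[0,-1,0],"dr":[0,0,0],"jaw":1}
    - {"slide":[0,-2,0],"dr":[0,0,0],"jaw":1}
    - {"slide":[0,-2,0],"dr":[0,0,0],"jaw":1}

```text
t: 5.6
tool_pos: [0.598, -0.0529, 0.2104]
orientation: [3.133, -0.141, -0.002]
force: [-5.7, -20.1, 8.1]
opening: 0.0004
gripper_force: 10.6
```

Request:
servo_tool:
  increments:
    - {"slide":[0,6,0],"dr":[0,0,0],"jaw":1}
    - {"slide":[0,20,0],"dr":[0,0,0],"jaw":1}
    - {"slide":[0,20,0],"dr":[0,0,0],"jaw":1}
    - {"slide":[0,20,-40],"dr":[0,0,0],"jaw":1}
    - {"slide":[0,20,-90],"dr":[0,0,0],"jaw":1}
    - {"slide":[0,20,-140],"dr":[0,0,0],"jaw":1}
    - {"slide":[0,20,-190],"dr":[0,0,0],"jaw":1}
    - {"slide":[0,20,-190],"dr":[0,0,0],"jaw":1}
    - {"slide":[-20,60,-190],"dr":[0,0,0],"jaw":1}
    - {"slide":[-40,100,-190],"dr":[0,0,0],"jaw":1}
    - {"slide":[-60,140,-190],"dr":[0,0,0],"jaw":1}
    - {"slide":[-67,165,-190],"dr":[0,0,0],"jaw":1}
    - {"slide":[-67,165,-175],"dr":[0,0,0],"jaw":1}
    - {"slide":[-67,165,-175],"dr":[0,0,0],"jaw":1}
    - {"slide":[-67,165,-175],"dr":[0,0,0],"jaw":1}

```text
t: 7.1
tool_pos: [0.5171, -0.2074, 0.3835]
orientation: [-3.137, 0.139, 0.003]
force: [0.3, -0.2, -0.1]
opening: 0.0003
gripper_force: 0.0
```

```bash
python3 t.py top3; python3 -c "
from h import *
s=read_state();d=s['tool_pos'][:2]-[.5294,-.0928];print(d@[.996,-.0885],d@[.0885,.996],s['tool_pos'][2]-.186,s['force'])"
```

```text
rim 145 [[0.0298, 0.0607, 0.0434], [0.1184, 0.1597, 0.0504]]
pad [-0.00238734  0.10748946  0.16604012] [0.03024502 0.07977699 0.07312783]
pad [-0.00087693 -0.1066537   0.61994745] [0.03196434 0.10990615 0.52571593]
-0.0018716778012504399 -0.11515339837453896 0.19815636809801018 [ 0.1841205  -0.08012795  0.42014348]
```

View pics/top3.png

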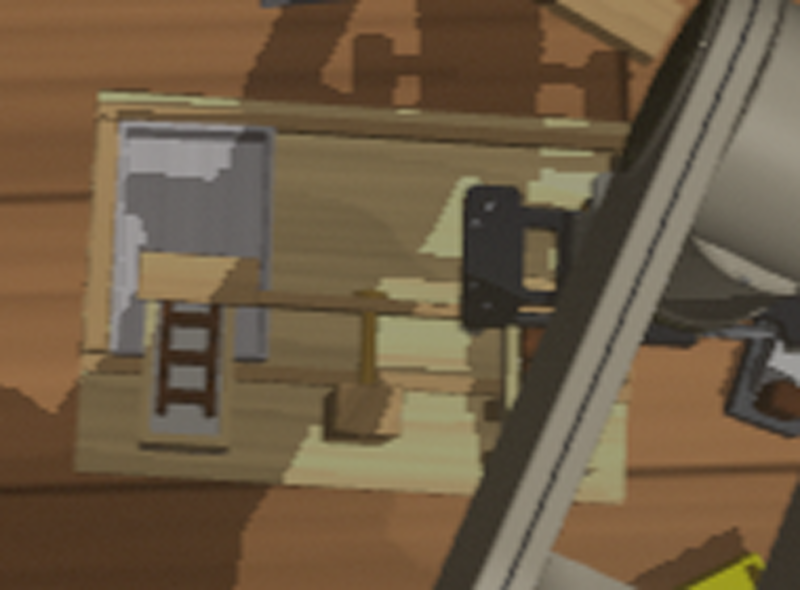

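The tray sits square against the left stop, with its left edge at (118,240) under the spool chute. Now I press the right pad along its arc.

Request:
servo_tool:
  increments:
    - {"slide":[0,0,15],"dr":[0,0,0],"jaw":1}
    - {"slide":[0,0,28],"dr":[0,0,0],"jaw":1}
    - {"slide":[0,0,35],"dr":[0,0,0],"jaw":1}
    - {"slide":[0,1,40],"dr":[0,0,0],"jaw":1}
    - {"slide":[0,2,44],"dr":[0,0,0],"jaw":1}
    - {"slide":[0,4,48],"dr":[0,0,0],"jaw":1}
    - {"slide":[0,6,52],"dr":[0,0,0],"jaw":1}
    - {"slide":[0,8,56],"dr":[0,0,0],"jaw":1}
    - {"slide":[0,10,60],"dr":[0,0,0],"jaw":1}
    - {"slide":[0,12,64],"dr":[0,0,0],"jaw":1}
    - {"slide":[0,13,68],"dr":[0,0,0],"jaw":1}
    - {"slide":[0,14,72],"dr":[0,0,0],"jaw":1}
    - {"slide":[0,15,75],"dr":[0,0,0],"jaw":1}
    - {"slide":[0,15,77],"dr":[0,0,0],"jaw":1}
    - {"slide":[0,15,77],"dr":[0,0,0],"jaw":1}

```text
t: 8.65
tool_pos: [0.5155, -0.2235, 0.3073]
orientation: [-3.138, 0.14, 0.001]
force: [-0.3, -0.4, 0.9]
opening: 0.0003
gripper_force: 0.2
```

```bash
python3 t.py top4; python3 -c "
from h import *
s=read_state();d=s['tool_pos'][:2]-[.5294,-.0928];print(d@[.996,-.0885],d@[.0885,.996],s['tool_pos'][2]-.186,s['force'])"
```

```text
rim 133 [[0.032, 0.0609, 0.0435], [0.1183, 0.1597, 0.0508]]
pad [-0.00350862  0.09478551  0.19302893] [0.02955268 0.07626849 0.10775281]
pad [ 4.47597029e-04 -1.04481124e-01  5.43835990e-01] [0.03188211 0.1097716  0.4504784 ]
-0.0023010364159347972 -0.1312099713428737 0.12147726298438005 [ 0.55000482 -0.36120458  0.30676881]
```

View pics/top4.png

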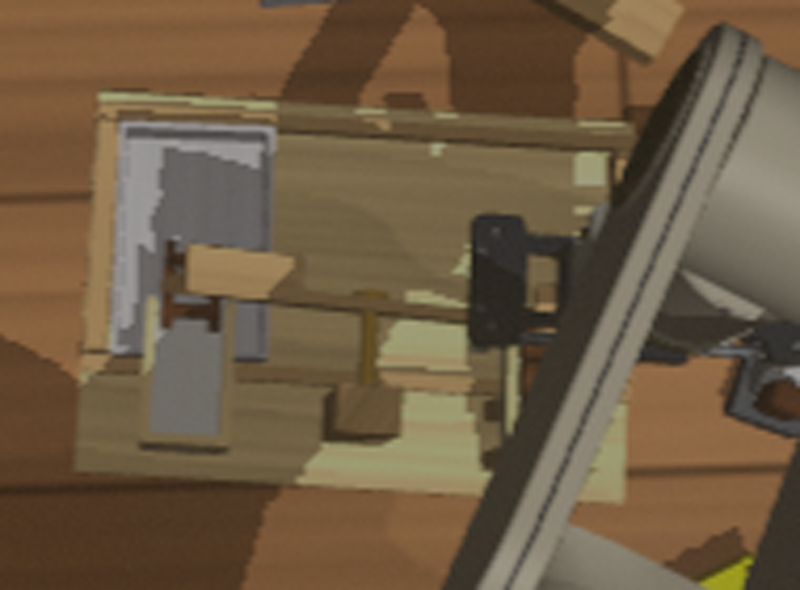

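The spools have left the chute and are running past the gate into the tray at (190,290). I keep pressing to the end of the gate's travel.

Request:
servo_tool:
  increments:
    - {"slide":[0,0,2],"dr":[0,0,0],"jaw":1}
    - {"slide":[0,0,4],"dr":[0,0,0],"jaw":1}
    - {"slide":[0,0,5],"dr":[0,0,0],"jaw":1}
    - {"slide":[0,0,6],"dr":[0,0,0],"jaw":1}
    - {"slide":[0,0,6],"dr":[0,0,0],"jaw":1}

```text
t: 9.2
tool_pos: [0.5157, -0.2237, 0.3037]
orientation: [3.137, -0.14, 0.001]
force: [-6.1, 0.0, 14.2]
opening: 0.0004
gripper_force: 6.5
```

Request:
servo_tool:
  increments:
    - {"slide":[0,0,-5],"dr":[0,0,0],"jaw":1}
    - {"slide":[0,0,-25],"dr":[0,0,0],"jaw":1}
    - {"slide":[0,0,-65],"dr":[0,0,0],"jaw":1}
    - {"slide":[0,0,-105],"dr":[0,0,0],"jaw":1}
    - {"slide":[0,0,-130],"dr":[0,0,0],"jaw":1}
    - {"slide":[-40,30,-130],"dr":[0,0,0],"jaw":1}
    - {"slide":[-80,70,-130],"dr":[0,0,0],"jaw":1}
    - {"slide":[-110,110,-130],"dr":[0,0,0],"jaw":1}
    - {"slide":[-130,150,-130],"dr":[0,0,0],"jaw":1}
    - {"slide":[-140,190,-130],"dr":[0,0,0],"jaw":1}
    - {"slide":[-140,230,-130],"dr":[0,0,0],"jaw":1}
    - {"slide":[-140,260,-130],"dr":[0,0,0],"jaw":1}
    - {"slide":[-140,260,-130],"dr":[0,0,0],"jaw":1}
    - {"slide":[-140,260,-130],"dr":[0,0,0],"jaw":1}

```text
t: 10.6
tool_pos: [0.3529, -0.47, 0.4309]
orientation: [-3.137, 0.141, 0.001]
force: [-0.2, 0.4, -0.7]
opening: 0.0001
gripper_force: 0.0
```

```bash
python3 t.py top5
```

```text
rim 136 [[0.038, 0.061, 0.0431], [0.1182, 0.1601, 0.0505]]
pad [-0.00200829  0.09124705  0.19714209] [0.02843157 0.07607666 0.1091987 ]
pad [-0.00283745 -0.12195402  0.11756805] [0.02983467 0.07769978 0.03308916]
```

View pics/top5.png

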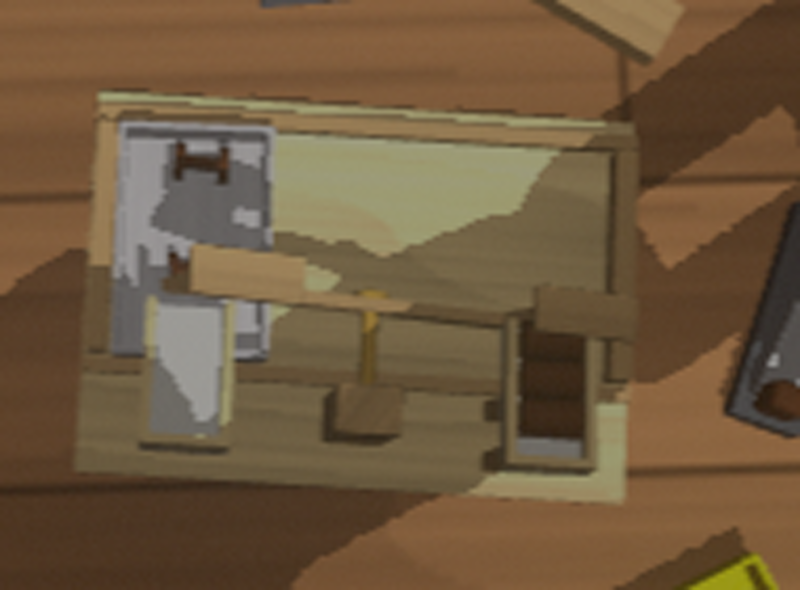

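The chute is empty. One spool lies at (202,160) and another shows at (178,270) under the paddle; the third isn't visible. The rollers are still in place. A side view should show the third.

```bash
python3 - <<'E'
from h import *
im,W=cloud('side')
cv2.imwrite('pics/side2.png',cv2.resize(im[175:265,195:335][:,:,::-1],(800,514),interpolation=cv2.INTER_CUBIC))
E
```

```text
(no output)
```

View pics/side2.png

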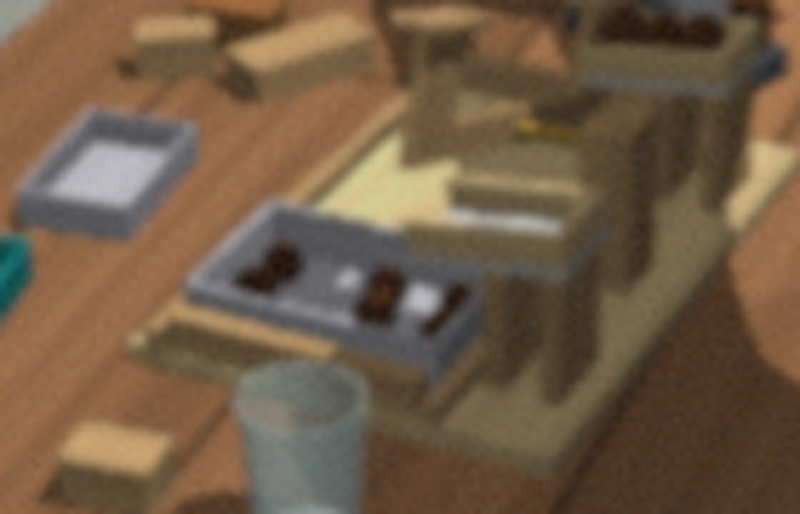

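All three spools are in the tray, at (270,265), (380,295) and (445,308). The rollers are still in their chute, and the beaker and block haven't moved.

```bash
python3 -c "
from plant import *
print(close_job())"
```

```text
the job is handed in; nothing more can be done
None
```

The job is handed in: the tray is against the left stop, the gate is rocked fully over, all three spools are in the tray, the rollers are still in their chute, and the arm touched none of the bystanders.

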